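# Set the stirrer to speed six and start it

### The arm

A 7-joint arm with a two-finger parallel gripper is mounted at the origin on the work surface. World frame = base frame: x ahead of the robot, y to its left, z up, the work surface at z = 0. Lengths are in mm, angles in rad, forces in N, time in s.
With the tool pointing down it reaches from about 400 to 875 mm from the base axis. Payload 4.4 kg.
Tool frame: the origin (TCP) lies midway between the tips of the shut fingers; the grasp point (between the pads) lies 19 mm behind it; z points along the fingers, y is the direction in which the jaws open and shut (so a half turn about z gives the same grasp; the last joint's range is limited). The gripper opens to 85 mm and grips with 20 to 120 N. Pads are 22 mm wide; open, the fingers measure 114 mm over their backs; the gripper's body (76 mm by 85 mm) begins 54 mm behind the grasp point. The pads swing forward as they close: fully open they stand 13 mm farther back than shut.
Start: joints at [-1.308, 0.628, 0.038, 1.517, -0.027, 0.996, -0.02], TCP at [209.866, 615.202, 231.313] pointing down, gripper open.
Joint ranges: [-3.06, 3.06], [-0.37, 2.12], [-1.25, 1.32], [0.18, 2.47], [-1.1, 4.24], [0.23, 1.98], [-2.94, 2.94]. Speed limits (rad/s): [2.57, 2.57, 3.14, 3.14, 3.14, 3.14, 3.14].

### API

Orientations are given as a unit quaternion [x, y, z, w].
In Python, from rig import env gives the robot as it stands. The module is installed in compiled form; this text tells all that it offers.
- The arm moves only by the tool servo_tool, never from a script. Its arguments are lists of equal length, an entry for each row: "delta_pos": the shift along the tool's x, y, z scaled (see below), a list of three; "angular": the turn, a rotation vector about the tool's x, y, z scaled (see below), a list of three; "claw": the gripper's target within -1 to 1 (fully open at 1, half-way at 0, shut at -1). A call has exactly 8 rows; each row is the pose to reach, as a shift and turn from the pose measured when the call began, along the tool's axes at that moment; what a row does not reach only later rows make up. The controller multiplies each number of a shift by 30 cm and each number of a turn by 30 degrees. A row lasts 1/12 s, in which the tool goes at most 41.7 mm and 7.16 degrees, less where a joint would pass 70% of its speed; a pose out of reach is approached as far as the arm can. A call with a number of a shift or a turn outside -1 to 1 is refused whole. A call with a gripper value outside its range is refused whole. The fingers move at their own pace and stop on an object; "grip_force" is the grip in N (left out, the last holds). Time passes only in rows, so rows that repeat a pose let the fingers close, or fill a call up. It gives the time, the measured TCP pose, the force and the opening at its end, in the units of the state.
- env.get_state(): the state, without advancing time (a new reading comes with each control period).
- env.capture(name): name is "scene" or "top"; returns a dict with "color" (384x512x3 uint8, blue, green, red), "K" (3x3 intrinsics, pixels), "distortion" ([k1, k2, p1, p2, k3] as OpenCV has them; the pictures are not rectified), "position" and "orientation" of the camera in the world. Camera axes: x right, y down, z forward; pixel columns grow to the right and rows downward; lengths in mm; the calibration is good to about 2 mm. A picture is of the moment at which its call begins. There is no depth.
- env.sign_off(): hands the job in, once; it reports no verdict.
The state is a dict: "time_s": time; "joints": joint angles; "joint_velocities": joint speeds; "joint_torque": joint torques, N m; "position": TCP position; "eef_rot": TCP orientation; "wrist_force": force on the tool from outside, world axes, zero at the start; "moment": the same for the moment, N m; "gripper_width": finger opening in mm.
Only numpy, scipy, OpenCV 4.12 (cv2) and the standard library are available. Lean on these libraries where they do the work, as an engineer would, in place of code of your own. Each camera call takes 0.05 s, during which the arm holds its last target. There are 200 camera calls.

### The job

Gently push the bench stirrer's speed selector round with a fingertip, without gripping it, counting one click per white tick clockwise from the red zero tick, until its pointer has settled at speed six (the sixth white tick). Only then press the green start button fully down and let go. Leave the jug and all the other wares standing where they are.

Things in the scene. Friction and masses are not known exactly. Their poses are not given: they have to be found in the camera images.
- stirrer: white bench stirrer, fixed, housing 200 mm (its x) by 360 mm (its y), deck 70 mm above the bench. Origin: centre of its underside; front faces its -x (robot side), +y its left, z up. On the deck: white round plate (140 mm diameter, 8 mm high, at x +15, y +95) carrying the jug; selector (x 0, y -100); green button (x -62, y +15).
- speed_dial (a joint): selector angle, rad: 0 with the pointer at the wide red zero tick, growing clockwise seen from above to 4.712. It clicks every 30 degrees: speed n (n-th of 9 white ticks) is at n x 0.5236; speed six 3.142. Starts at one of speeds 0 to 4. At angle q the pointer points 135 degrees minus q, measured anticlockwise from the stirrer's +x.
- dial_center (a point): on the selector's vertical axis, at the top of its grey disc (90 mm diameter, 13 mm above the deck). A black hub, 22 mm diameter, rises 23 mm above the disc; ticks lie on the deck 51 to 71 mm from the axis. Pushed about 15 degrees past a detent the selector snaps on into the next and stays there; this takes 2 to 3 N at the bar.
- selector: speed selector: grey disc with hub and a black upright radial bar (the pointer) with a white stripe; bar 10 mm thick, from the hub to 43 mm from the axis, top 24 mm above the disc. Push the bar's side with a fingertip. Origin on the turning axis at deck height; x outward along the bar. Over 15 N from the fingers is rough handling; a grip exceeds that.
- bar_tip (a point): top of the outer end of the pointer bar, 43 mm from the turning axis.
- start_button (a joint): travel of the green start button (m): 0 up, 0.006 fully down; a spring returns it, fully down takes 5 N.
- start_button_top (a point): centre of the top face of the green start button (32 mm diameter); pressed straight down.
- jug: open steel cup, 76 mm diameter, 72 mm tall, standing on the stirrer's white plate; origin at centre of its underside. Leave it there.
- balm_jar: blue jar with black lid, 72 mm diameter, 62 mm tall, on the bench left of the stirrer; origin at centre of its underside. Leave it there.
- stick_blue: blue lip-balm stick standing upright, 25 mm diameter, 86 mm tall, origin at centre of its underside; leave it standing
- stick_amber: amber lip-balm stick standing upright, 25 mm diameter, 86 mm tall, origin at centre of its underside; leave it standing
- stick_plum: plum lip-balm stick standing upright, 25 mm diameter, 86 mm tall, origin at centre of its underside; leave it standing
- soap_pink: pink-topped white soap carton standing upright, 60 x 75 mm, 98 mm tall, origin at centre of its underside; leave it standing
- soap_peach: peach-topped white soap carton standing upright, 60 x 75 mm, 98 mm tall, origin at centre of its underside; leave it standing
There are look-alikes about, which are no part of the job. Leave any yellow look-alike of the stick_plum alone.

How it is judged (in metres and radians):
On the way, in this order (a step that is already met when the one before it is completed fails the run):
1. the selector has settled at speed six (value of joint speed_dial between 2.9916 and 3.2916 rad and velocity of joint speed_dial between -0.1 and 0.1 rad/s), for 0.3 s.
2. the start button is pressed down with the selector at speed six (value of joint speed_dial between 2.9916 and 3.2916 rad and value of joint start_button above 0.0045 m), for 0.04 s.
At the end, for the whole second after the job is handed in: the selector rests at speed six (within about 8.5 degrees, that is in that detent), the start button has been pressed (at least 4.5 of its 6 mm) after that and is up again, and the jug, jar, sticks and cartons stand upright within 20 mm of where they were (all of step 1 and value of joint start_button below 0.0015 m and distance of each of jug, balm_jar, stick_blue, stick_amber, stick_plum, soap_pink, soap_peach from where it was at the start of the episode below 0.02 m and angle between each of jug, balm_jar, stick_blue, stick_amber, stick_plum, soap_pink, soap_peach's own z axis and vertical below 0.15 rad); the robot touches nothing.
It fails at once if the start button is pressed while the selector is not at speed six (value of joint start_button above 0.003 m and not (value of joint speed_dial between 2.9916 and 3.2916 rad)).
It fails at once if the selector is gripped or forced (more than 15 N from the fingers) (contact force between the fingers and selector above 15 N).
It fails at once if the jug, jar, a stick or a carton is lifted, carried, tipped or shoved (moved over 30 mm) (distance of any of jug, balm_jar, stick_blue, stick_amber, stick_plum, soap_pink, soap_peach from where it was at the start of the episode above 0.03 m or angle between any of jug, balm_jar, stick_blue, stick_amber, stick_plum, soap_pink, soap_peach's own z axis and vertical above 0.5 rad).
It also fails if it takes over 54 s, if anything falls off the work surface, if the arm or the gripper's body presses on something with over 40 N, if the wrist force passes 120 N, or if a joint passes its speed limit or range.

## Working session

There is one attempt and no reset: what is moved stays moved. The work goes in short steps, Python scripts to look and compute and a tool call to move; the robot and the scene stay as the last step left them, time stands still between calls to the robot, and variables do not carry over. Pictures are saved under pics/ and viewed, about 8 in all and at most 12, crops included, and the job is handed in when it is done.

Besides the shell and the picture viewer there is one more tool, called after "Call:" as name(argument=value, ...), one argument or row to a line, values as JSON. servo_tool: Moves the arm, as the interface text tells. Shifts and turns lie within -1 to 1; 1 stands for 30 cm of shift or 30 degrees of turn. Its arguments: {"type":"object","properties":{"delta_pos":{"type":"array"},"angular":{"type":"array"},"claw":{"type":"array"},"grip_force":{"type":"number"}},"required":["delta_pos","angular","claw"]}

```bash
mkdir -p pics; cat > h.py <<'E'
import numpy as np, cv2
from scipy.spatial.transform import Rotation as R
from rig import env
def cap(n):
    c=env.capture(n); return c
def ray(c,uv):
    p=cv2.undistortPoints(np.array([[uv]],float),np.array(c["K"],float),np.array(c["distortion"],float))[0,0]
    d=R.from_quat(c["orientation"]).apply([p[0],p[1],1.]); return np.array(c["position"],float),d
def onz(c,uv,z):
    o,d=ray(c,uv); return o+d*(z-o[2])/d[2]
def proj(c,P):
    r=R.from_quat(c["orientation"]).inv(); t=-r.apply(np.array(c["position"],float))
    return cv2.projectPoints(np.array(P,float).reshape(-1,1,3),r.as_rotvec(),t,np.array(c["K"],float),np.array(c["distortion"],float))[0][:,0]
E
python3 - <<'E'
from h import *
import pickle
a=cap("scene");b=cap("top")
pickle.dump((a,b),open("c0.pkl","wb"))
cv2.imwrite("pics/scene0.png",a["color"]);cv2.imwrite("pics/top0.png",b["color"])
for c in(a,b):print(c["K"],c["position"],c["orientation"])
s=env.get_state();print({k:np.round(v,3) for k,v in s.items()})
E
```

```text
[[499.76074328   0.         251.11811683]
 [  0.         499.76074328 193.90561646]
 [  0.           0.           1.        ]] [1394.45406578  -93.85262527  830.52684191] [ 0.70327988  0.5885334  -0.25224847 -0.30886334]
[[394.97064068   0.         250.33096546]
 [  0.         394.97064068 196.80505748]
 [  0.           0.           1.        ]] [483.30735954  31.97581331 901.50137118] [-0.69902887  0.71142704 -0.0448343   0.05674585]
{'time_s': np.float64(0.1), 'joints': array([-1.308,  0.629,  0.038,  1.518, -0.027,  0.996, -0.02 ]), 'joint_velocities': array([-0.   , -0.002, -0.001, -0.002, -0.001,  0.   ,  0.001]), 'joint_torque': array([ 4.0000e-03, -5.6454e+01,  1.2310e+00, -1.9398e+01,  1.1000e-02,
        5.0000e-03,  0.0000e+00]), 'position': array([209.675, 614.673, 230.489]), 'eef_rot': array([ 0.164,  0.987, -0.001, -0.   ]), 'wrist_force': array([-0.662, -0.777,  0.022]), 'moment': array([ 0.022,  0.017, -0.012]), 'gripper_width': np.float64(84.822)}
```

View pics/top0.png

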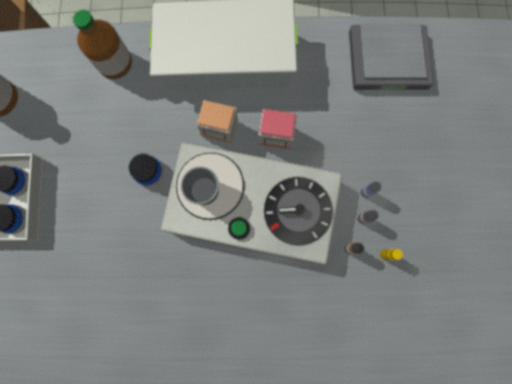

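View pics/scene0.png

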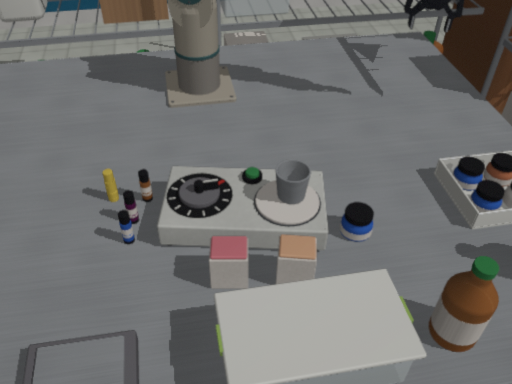

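The top view shows the stirrer with its dial at about (298,210), red tick at (275,227), pointer running left, and green button at (239,228). The jug is at (200,186). The scene view shows the dial at (200,194) and the button at (252,174). The sticks stand right of the dial in the top view, at (371,188), (369,216) and (356,248), with the yellow look-alike at (392,254). The only green button on the deck is at (239,228); the bottle's green cap at (83,19) is no candidate.

```bash
python3 - <<'E'
from h import *
import pickle
a,b=pickle.load(open("c0.pkl","rb"))
def mask(c,lo,hi,box):
    h=cv2.cvtColor(c["color"],cv2.COLOR_BGR2HSV);m=cv2.inRange(h,np.array(lo),np.array(hi))
    k=np.zeros_like(m);x0,y0,x1,y1=box;k[y0:y1,x0:x1]=m[y0:y1,x0:x1];return k
def cen(m):
    M=cv2.moments(m,True);return (M["m10"]/M["m00"],M["m01"]/M["m00"]),M["m00"]
for n,c,bb,rb in(("scene",a,(235,160,270,190),(190,170,235,200)),("top",b,(222,212,256,245),(262,218,285,238))):
    g=cen(mask(c,(45,80,30),(85,255,255),bb)); r=cen(mask(c,(0,120,80),(8,255,255),rb))
    print(n,"green",g,onz(c,g[0],80).round(),"red",r,onz(c,r[0],70).round(1))
# plate ring of dial: dark annulus on the deck (top)
h=cv2.cvtColor(b["color"],cv2.COLOR_BGR2GRAY)
m=np.zeros_like(h);m[165:255,255:342]=(h[165:255,255:342]<75)*255
cs,_=cv2.findContours(m,cv2.RETR_EXTERNAL,cv2.CHAIN_APPROX_NONE);q=max(cs,key=cv2.contourArea)
e=cv2.fitEllipse(cv2.convexHull(q));print("ring",e,onz(b,e[0],70).round(1), "diam",np.mean(e[1])/394.97*831)
cr=b["color"][140:270,150:345];cr=cv2.resize(cr,None,fx=4,fy=4,interpolation=cv2.INTER_CUBIC);cv2.imwrite("pics/crop.png",cr)
# deck corners roughly
for uv in((182,144),(341,172),(328,262),(163,231)):print(uv,onz(b,uv,70).round())
for n,uv in(("blue",(374,187)),("plum",(372,215)),("amber",(358,248)),("yellow",(398,254))):print(n,onz(b,uv,86).round())
E
```

```text
scene green ((251.9795918367347, 172.91836734693877), 147.0) [534.  72.  80.] red ((220.5909090909091, 181.5909090909091), 22.0) [540.7  -1.9  70. ]
top green ((238.2875, 227.60416666666666), 240.0) [538.  71.  80.] red ((274.27450980392155, 225.88235294117646), 51.0) [541.   -4.3  70. ]
ring ((297.6559143066406, 210.55056762695312), (65.47779846191406, 67.04317474365234), 121.68616485595703) [572.6 -54.6  70. ] diam 139.4092320098054
(182, 144) [723. 193.  70.]
(341, 172) [ 654. -151.   70.]
(328, 262) [ 464. -115.   70.]
(163, 231) [534. 231.  70.]
blue [ 617. -216.   86.]
plum [ 558. -208.   86.]
amber [ 491. -175.   86.]
yellow [ 477. -258.   86.]
```

View pics/crop.png

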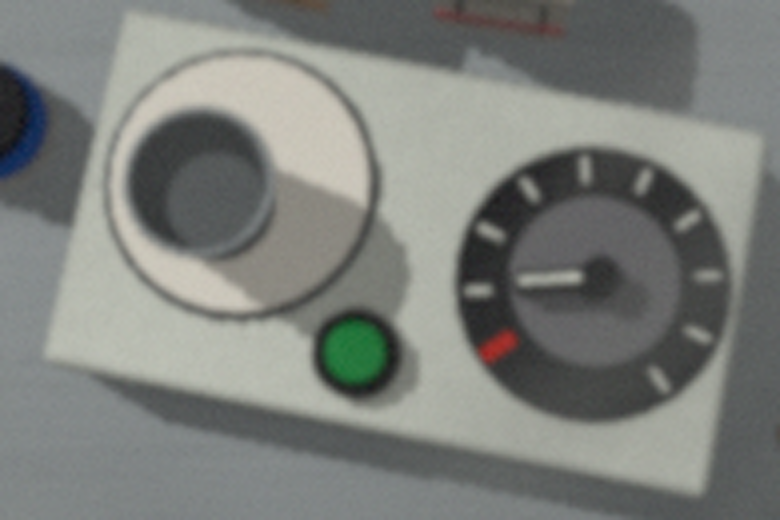

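Against the given sizes, the dial ring measures 139 mm (expected 142). The distance from button to dial is 131 mm (131 given), and the stirrer yaw is about -12.4°. The dial is at (573,-55) and the pointer lies on the first white tick, so it starts at speed 1. I'll shut the fingers and travel high, turning the tool so its x axis lies along the bar.

Call:
servo_tool(
  delta_pos=[
    [-0.07,-0.07,0.01],
    [-0.14,-0.14,0.01],
    [-0.22,-0.21,0.01],
    [-0.29,-0.28,0.01],
    [-0.36,-0.34,0.01],
    [-0.43,-0.41,0.01],
    [-0.51,-0.48,0.01],
    [-0.58,-0.55,0.01],
  ],
  angular=[
    [0,0,0.1],
    [0,0,0.2],
    [0,0,0.3],
    [0,0,0.4],
    [0,0,0.5],
    [0,0,0.6],
    [0,0,0.7],
    [0,0,0.76],
  ],
  claw=[-1,-1,-1,-1,-1,-1,-1,-1],
  grip_force=20,
)

```text
time_s: 0.77
position: [321.7, 400.6, 227.6]
eef_rot: [0.357, 0.934, -0.001, 0.0]
wrist_force: [0.1, 0.1, 0.4]
gripper_width: 0.1
```

```bash
cat > plan.py <<'E'
from h import *
D=np.array([572.6,-54.6])
def plan(W):
    """W: (x,y,z,alpha_deg) targets -> servo rows from the measured pose"""
    s=env.get_state();r=R.from_quat(s["eef_rot"]);p=np.array(s["position"])
    print("t",round(float(s["time_s"]),2),"pos",p.round(1),"alpha",np.degrees(np.arctan2(*r.as_matrix()[[1,0],0])).round(1),"F",np.round(s["wrist_force"],1),"q7",round(float(s["joints"][6]),2),"w",round(float(s["gripper_width"]),1))
    for x,y,z,al in W:
        a=np.radians(al);T=np.array([[np.cos(a),np.sin(a),0],[np.sin(a),-np.cos(a),0],[0,0,-1]])
        print((r.inv().apply(np.array([x,y,z])-p)/300).round(3).tolist(),(np.degrees((r.inv()*R.from_matrix(T)).as_rotvec())/30).round(3).tolist())
def contact(th,s=30,p=19.5,z=91):
    """tool pose with its face on the ccw side of a bar at world angle th"""
    a=np.radians(th);q=D+s*np.array([np.cos(a),np.sin(a)])+p*np.array([-np.sin(a),np.cos(a)])
    return (*q,z,th)
E
python3 -c "
from plan import *
plan([contact(92.7,p=32,z=230)])"
```

```text
t 0.77 pos [321.7 400.6 227.6] alpha 138.2 F [0.1 0.1 0.4] q7 -0.01 w 0.1
[-1.488, -0.578, -0.005] [-0.003, 0.004, 1.517]
```

Call:
servo_tool(
  delta_pos=[
    [-0.1,-0.04,0],
    [-0.2,-0.08,0],
    [-0.3,-0.12,0],
    [-0.4,-0.15,0],
    [-0.5,-0.19,0],
    [-0.6,-0.23,0],
    [-0.7,-0.27,0],
    [-0.78,-0.3,0],
  ],
  angular=[
    [0,0,0.1],
    [0,0,0.2],
    [0,0,0.3],
    [0,0,0.4],
    [0,0,0.5],
    [0,0,0.6],
    [0,0,0.7],
    [0,0,0.8],
  ],
  claw=[-1,-1,-1,-1,-1,-1,-1,-1],
)

```text
time_s: 1.43
position: [436.8, 174.8, 227.9]
eef_rot: [0.545, 0.838, -0.001, 0.001]
wrist_force: [0.2, 0.4, -0.1]
gripper_width: 0.0
```

```bash
python3 -c "
from plan import *
plan([contact(92.7,p=34,z=180)])"
```

```text
t 1.43 pos [436.8 174.8 227.9] alpha 114.0 F [ 0.2  0.4 -0.1] q7 0.15 w 0.0
[-0.748, 0.034, 0.162] [-0.002, 0.005, 0.708]
```

Call:
servo_tool(
  delta_pos=[
    [-0.1,0.0,0.02],
    [-0.2,0.01,0.04],
    [-0.3,0.01,0.06],
    [-0.4,0.02,0.08],
    [-0.5,0.02,0.1],
    [-0.6,0.03,0.12],
    [-0.69,0.03,0.14],
    [-0.75,0.03,0.16],
  ],
  angular=[
    [0,0,0.1],
    [0,0,0.2],
    [0,0,0.3],
    [0,0,0.4],
    [0,0,0.5],
    [0,0,0.6],
    [0,0,0.66],
    [0,0,0.71],
  ],
  claw=[-1,-1,-1,-1,-1,-1,-1,-1],
)

```text
time_s: 2.1
position: [537.3, -30.5, 180.1]
eef_rot: [0.692, 0.722, -0.002, 0.002]
wrist_force: [0.4, 0.2, -1.2]
gripper_width: -0.2
```

```bash
python3 -c "
from plan import *
plan([contact(92.7,p=34,z=91)])
b=cap('top');a=cap('scene')
cv2.imwrite('pics/v4.png',np.hstack([cv2.resize(b['color'][130:290,180:360],None,fx=2.2,fy=2.2),cv2.resize(a['color'][80:240,130:310],None,fx=2.2,fy=2.2)]))"
```

```text
t 2.1 pos [537.3 -30.5 180.1] alpha 92.4 F [ 0.4  0.2 -1.2] q7 0.33 w -0.2
[0.016, 0.0, 0.297] [-0.0, 0.009, -0.009]
```

View pics/v4.png

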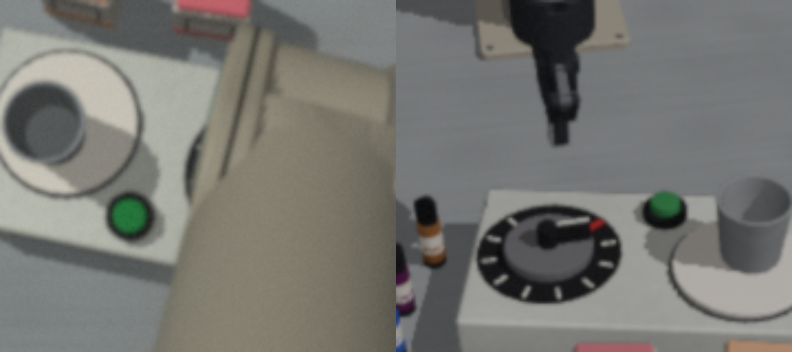

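The arm hides the dial in the top view, but the scene view shows it clear, with the pointer beside the red tick by parallax. I'll measure the stripe's direction from the scene camera at the height of the bar top (z = 107).

```bash
cat >> plan.py <<'E'
def dial(c=None,verbose=True):
    """stripe direction at z=107 from scene view; expected detents world = 122.6-30n"""
    c=c or cap("scene")
    d0=D
    g=cv2.cvtColor(c["color"],cv2.COLOR_BGR2HSV)
    v,u=np.mgrid[150:240,150:260];pts=np.c_[u.ravel(),v.ravel()].astype(float)
    W=np.array([onz(c,q,107)[:2] for q in pts])-d0
    V=g[v,u,2].ravel();S=g[v,u,1].ravel();rr=np.hypot(*W.T)
    k=(V>140)&(S<60)&(rr<44)&(rr>8)
    if k.sum()<4: print("stripe px",k.sum());return
    w=W[k];m=w.mean(0);a=np.degrees(np.arctan2(m[1],m[0]))
    print("stripe px",k.sum(),"mean r",np.hypot(*m).round(1),"angle",a.round(1),"speed",((122.6-a)%360/30).round(2))
E
python3 -c "
from plan import *
dial()
plan([contact(92.7,p=34,z=91)])"
```

```text
stripe px 103 mean r 31.6 angle 172.9 speed 10.32
t 2.25 pos [536.1 -28.8 179.8] alpha 92.5 F [0.4 0.4 0.1] q7 0.32 w -0.0
[0.009, 0.005, 0.296] [-0.004, 0.007, -0.007]
```

Call:
servo_tool(
  delta_pos=[
    [0.016,0,0.04],
    [0.016,0,0.08],
    [0.016,0,0.12],
    [0.016,0,0.16],
    [0.016,0,0.2],
    [0.016,0,0.24],
    [0.016,0,0.27],
    [0.016,0,0.297],
  ],
  angular=[
    [0,0.009,0],
    [0,0.009,0],
    [0,0.009,0],
    [0,0.009,0],
    [0,0.009,0],
    [0,0.009,0],
    [0,0.009,0],
    [0,0.009,0],
  ],
  claw=[-1,-1,-1,-1,-1,-1,-1,-1],
)

```text
time_s: 2.92
position: [535.2, -22.8, 90.1]
eef_rot: [0.691, 0.723, -0.0, -0.002]
wrist_force: [-0.8, -0.0, -0.4]
gripper_width: 0.1
```

```bash
python3 -c "
from plan import *
import numpy as np
dial()
plan([contact(92.7,p=p) for p in np.linspace(32,20,8)])"
```

```text
stripe px 45 mean r 32.2 angle 164.7 speed 10.6
t 2.97 pos [534.5 -23.1  88.9] alpha 92.6 F [-0.3  0.5 -1.4] q7 0.38 w -0.2
[-0.011, 0.015, -0.007] [-0.009, -0.004, -0.004]
[-0.011, 0.021, -0.007] [-0.009, -0.004, -0.004]
[-0.011, 0.027, -0.007] [-0.009, -0.004, -0.004]
[-0.011, 0.032, -0.007] [-0.009, -0.004, -0.004]
[-0.011, 0.038, -0.007] [-0.009, -0.004, -0.004]
[-0.011, 0.044, -0.007] [-0.009, -0.004, -0.004]
[-0.011, 0.049, -0.007] [-0.009, -0.004, -0.004]
[-0.011, 0.055, -0.007] [-0.009, -0.004, -0.004]
```

```bash
cat >> plan.py <<'E'
def dial(c=None):
    c=c or cap("scene")
    g=cv2.cvtColor(c["color"],cv2.COLOR_BGR2HSV);v,u=np.mgrid[150:240,150:260]
    P=[np.array([onz(c,q,z)[:2] for q in np.c_[u.ravel(),v.ravel()].astype(float)])-D for z in(107,70)]
    rr=np.hypot(*P[0].T).reshape(u.shape);rt=np.hypot(*P[1].T).reshape(u.shape)
    m=((g[v,u,2]>115)&(g[v,u,1]<70)&(rr<46)&(rt<80)).astype(np.uint8)
    n,l,st,_=cv2.connectedComponentsWithStats(m,connectivity=4)
    for i in range(1,n):
        if st[i,4]<5: continue
        w=P[0][(l==i).ravel()];e=w[np.argmax(np.hypot(*w.T))];b=w[np.argmin(np.hypot(*w.T))]
        t=P[1][(l==i).ravel()]; mm=w.mean(0);a=np.degrees(np.arctan2(mm[1],mm[0]))
        print(" n",st[i,4],"r %.0f..%.0f"%(np.hypot(*b),np.hypot(*e)),"r at deck %.0f"%np.hypot(*t.mean(0)),"angle %.1f speed %.2f"%(a,(122.6-a)%360/30))
E
python3 -c "
from plan import *
import pickle
dial(pickle.load(open('c0.pkl','rb'))[0]);print();c=cap('scene');dial(c)
cv2.imwrite('pics/v5.png',cv2.resize(c['color'][130:240,150:270],None,fx=5,fy=5,interpolation=2))"
```

```text
n 78 r 30..45 r at deck 72 angle 176.3 speed 10.21
 n 5 r 31..36 r at deck 61 angle -105.4 speed 7.60
 n 27 r 11..42 r at deck 51 angle 88.4 speed 1.14

 n 23 r 31..37 r at deck 76 angle 167.6 speed 10.50
 n 26 r 11..42 r at deck 51 angle 88.2 speed 1.15
```

View pics/v5.png

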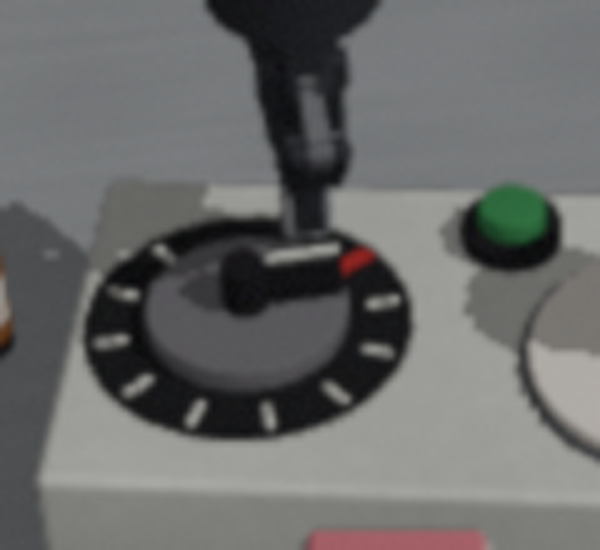

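The scene view shows the stripe from the hub at about (201,178) out to (217,178), with the fingertip just behind the bar. Measured speed is 1.15, so it is at speed 1. Next comes the first push.

```bash
python3 -c "
from plan import *
plan([contact(92.7,p=28),contact(92.7,p=22)]+[contact(92.7-d,p=20) for d in (0,4,8,12,16,20)])"
```

```text
t 3.02 pos [534.7 -23.4  89.7] alpha 92.6 F [-0.1 -1.  -0. ] q7 0.38 w -0.2
[-0.01, 0.028, -0.004] [-0.009, -0.003, -0.005]
[-0.01, 0.048, -0.005] [-0.009, -0.003, -0.005]
[-0.01, 0.055, -0.005] [-0.009, -0.003, -0.005]
[-0.005, 0.062, -0.005] [-0.009, -0.003, 0.129]
[-0.001, 0.069, -0.005] [-0.009, -0.003, 0.262]
[0.002, 0.077, -0.005] [-0.009, -0.002, 0.395]
[0.005, 0.085, -0.005] [-0.009, -0.002, 0.529]
[0.007, 0.093, -0.005] [-0.009, -0.002, 0.662]
```

Call:
servo_tool(
  delta_pos=[
    [-0.01,0.028,-0.005],
    [-0.01,0.048,-0.005],
    [-0.01,0.055,-0.005],
    [-0.005,0.062,-0.005],
    [-0.001,0.069,-0.005],
    [0.002,0.077,-0.005],
    [0.005,0.085,-0.005],
    [0.007,0.093,-0.005],
  ],
  angular=[
    [0,0,0],
    [0,0,0],
    [0,0,0],
    [0,0,0.13],
    [0,0,0.26],
    [0,0,0.4],
    [0,0,0.53],
    [0,0,0.66],
  ],
  claw=[-1,-1,-1,-1,-1,-1,-1,-1],
)

```text
time_s: 3.68
position: [563.2, -19.9, 91.6]
eef_rot: [0.806, 0.592, -0.001, -0.002]
wrist_force: [-0.1, -0.5, -0.3]
gripper_width: -0.1
```

```bash
python3 -c "
from plan import *
dial()
plan([contact(72.7-d,p=20) for d in (2,6,10,14,18,22,26,30)])"
```

```text
n 15 r 31..36 r at deck 77 angle 175.4 speed 10.24
 n 22 r 18..42 r at deck 45 angle 72.0 speed 1.69
t 3.73 pos [563.9 -19.6  91.5] alpha 72.4 F [1.7 0.6 0.8] q7 0.12 w 0.4
[-0.0, -0.001, 0.002] [-0.006, -0.001, 0.058]
[0.004, 0.007, 0.002] [-0.006, -0.001, 0.191]
[0.007, 0.014, 0.002] [-0.006, -0.001, 0.325]
[0.011, 0.022, 0.002] [-0.006, -0.001, 0.458]
[0.013, 0.03, 0.002] [-0.006, -0.0, 0.591]
[0.015, 0.038, 0.002] [-0.006, -0.0, 0.725]
[0.017, 0.046, 0.002] [-0.006, 0.0, 0.858]
[0.018, 0.055, 0.002] [-0.006, 0.0, 0.991]
```

Call:
servo_tool(
  delta_pos=[
    [0.001,0,0.002],
    [0.004,0.007,0.002],
    [0.007,0.014,0.002],
    [0.011,0.022,0.002],
    [0.013,0.03,0.002],
    [0.015,0.038,0.002],
    [0.017,0.046,0.002],
    [0.018,0.055,0.002],
  ],
  angular=[
    [0,0,0.06],
    [0,0,0.19],
    [0,0,0.325],
    [0,0,0.46],
    [0,0,0.59],
    [0,0,0.725],
    [0,0,0.86],
    [0,0,0.99],
  ],
  claw=[-1,-1,-1,-1,-1,-1,-1,-1],
)

```text
time_s: 4.4
position: [581.6, -19.1, 91.2]
eef_rot: [0.931, 0.364, -0.001, -0.001]
wrist_force: [-0.1, 0.6, 0.3]
gripper_width: -0.0
```

```bash
python3 -c "
from plan import *
dial()
plan([contact(42.7-d,p=20) for d in (2,6,10,14,18,22,26,30)])"
```

```text
n 17 r 20..42 r at deck 31 angle 44.1 speed 2.62
t 4.45 pos [582.4 -19.3  91.2] alpha 42.5 F [ 1.  -0.   1.2] q7 -0.28 w 0.1
[-0.002, 0.001, 0.001] [-0.004, 0.0, 0.06]
[0.003, 0.009, 0.001] [-0.004, 0.0, 0.194]
[0.006, 0.016, 0.001] [-0.004, 0.001, 0.327]
[0.009, 0.024, 0.001] [-0.004, 0.001, 0.46]
[0.012, 0.032, 0.001] [-0.004, 0.001, 0.594]
[0.014, 0.04, 0.001] [-0.004, 0.001, 0.727]
[0.015, 0.048, 0.001] [-0.004, 0.001, 0.86]
[0.016, 0.057, 0.001] [-0.004, 0.001, 0.994]
```

Call:
servo_tool(
  delta_pos=[
    [0,0.001,0.001],
    [0.003,0.009,0.001],
    [0.006,0.016,0.001],
    [0.009,0.024,0.001],
    [0.012,0.032,0.001],
    [0.014,0.04,0.001],
    [0.015,0.048,0.001],
    [0.016,0.057,0.001],
  ],
  angular=[
    [0,0,0.06],
    [0,0,0.19],
    [0,0,0.325],
    [0,0,0.46],
    [0,0,0.59],
    [0,0,0.725],
    [0,0,0.86],
    [0,0,0.99],
  ],
  claw=[-1,-1,-1,-1,-1,-1,-1,-1],
)

```text
time_s: 5.12
position: [597.8, -28.1, 91.1]
eef_rot: [0.994, 0.112, -0.0, -0.001]
wrist_force: [0.7, 0.6, -0.0]
gripper_width: 0.0
```

```bash
python3 -c "
from plan import *
dial()
plan([contact(12.7-d,p=20) for d in (2,6,10,14,18,22,26,30)])"
```

```text
n 9 r 31..35 r at deck 76 angle 169.6 speed 10.43
 n 12 r 39..45 r at deck 76 angle -126.9 speed 8.32
 n 5 r 33..39 r at deck 63 angle -107.3 speed 7.66
 n 7 r 35..42 r at deck 14 angle 16.4 speed 3.54
t 5.17 pos [598.3 -28.8  91.1] alpha 12.6 F [0.7 0.2 0.3] q7 -0.68 w -0.1
[-0.0, 0.002, 0.0] [-0.002, 0.001, 0.064]
[0.004, 0.009, 0.0] [-0.002, 0.001, 0.197]
[0.008, 0.017, 0.0] [-0.002, 0.001, 0.331]
[0.011, 0.025, 0.0] [-0.002, 0.001, 0.464]
[0.013, 0.033, 0.0] [-0.002, 0.001, 0.597]
[0.015, 0.041, 0.0] [-0.002, 0.001, 0.731]
[0.017, 0.049, 0.0] [-0.002, 0.001, 0.864]
[0.018, 0.057, 0.0] [-0.002, 0.001, 0.997]
```

Call:
servo_tool(
  delta_pos=[
    [0,0.002,0],
    [0.004,0.009,0],
    [0.008,0.017,0],
    [0.011,0.025,0],
    [0.013,0.033,0],
    [0.015,0.041,0],
    [0.017,0.049,0],
    [0.018,0.057,0],
  ],
  angular=[
    [0,0,0.06],
    [0,0,0.2],
    [0,0,0.33],
    [0,0,0.46],
    [0,0,0.6],
    [0,0,0.73],
    [0,0,0.86],
    [0,0,0.99],
  ],
  claw=[-1,-1,-1,-1,-1,-1,-1,-1],
)

```text
time_s: 5.83
position: [607.7, -43.8, 91.3]
eef_rot: [0.989, -0.148, -0.0, -0.001]
wrist_force: [0.3, -0.1, 1.0]
gripper_width: -0.0
```

```bash
python3 -c "
from plan import *
c=cap('scene');dial(c)
cv2.imwrite('pics/v6.png',cv2.resize(c['color'][130:240,150:270],None,fx=5,fy=5,interpolation=2))
plan([contact(-17.3-d,p=20) for d in (2,5,8,11,14,17,19,19)])"
```

```text
n 6 r 31..39 r at deck 62 angle -106.4 speed 7.63
t 5.88 pos [607.7 -44.6  91.2] alpha -17.2 F [ 0.3  0.  -0.1] q7 -1.08 w -0.0
[0.0, 0.003, 0.001] [-0.001, 0.001, 0.069]
[0.004, 0.009, 0.001] [-0.001, 0.001, 0.169]
[0.006, 0.014, 0.001] [-0.001, 0.001, 0.269]
[0.009, 0.02, 0.001] [-0.001, 0.001, 0.369]
[0.011, 0.026, 0.001] [-0.001, 0.001, 0.469]
[0.013, 0.032, 0.001] [-0.001, 0.001, 0.569]
[0.014, 0.036, 0.001] [-0.001, 0.001, 0.636]
[0.014, 0.036, 0.001] [-0.001, 0.001, 0.636]
```

View pics/v6.png

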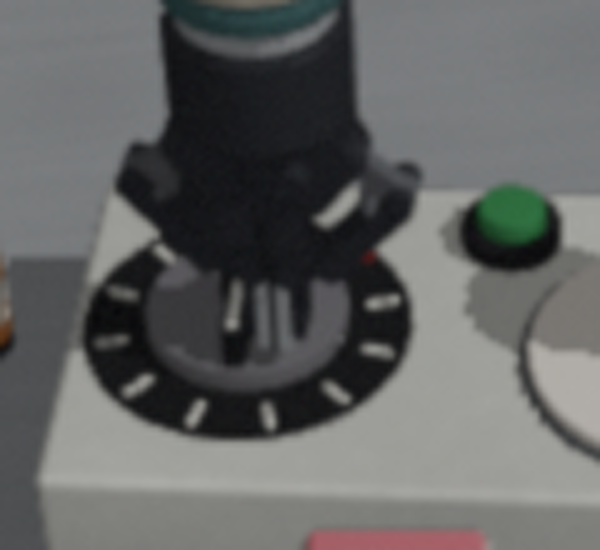

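```bash
python3 -c "
from plan import *
c=cap('scene')
for p in ((232,328),(238,285)):
    w=onz(c,(150+p[0]/5,130+p[1]/5),107)[:2]-D;print(w.round(1))
for n in (4,4.5,5):
    a=np.radians(122.6-30*n)
    print(n,[((proj(c,[*(D+r*np.array([np.cos(a),np.sin(a)])),107])[0]-[150,130])*5).round() for r in (11,43)])
"
```

```text
[45.1 -8.2]
[18.6 -2.9]
4 [array([244., 272.]), array([255., 322.])]
4.5 [array([237., 273.]), array([229., 323.])]
5 [array([231., 272.]), array([203., 320.])]
```

Bar at about -11°, speed ~4.45, just before the snap into 5. I'll continue with a shorter push.

Call:
servo_tool(
  delta_pos=[
    [0.001,0.003,0],
    [0.004,0.009,0],
    [0.006,0.014,0],
    [0.009,0.02,0],
    [0.011,0.026,0],
    [0.013,0.032,0],
    [0.014,0.036,0],
    [0.014,0.036,0],
  ],
  angular=[
    [0,0,0.07],
    [0,0,0.17],
    [0,0,0.27],
    [0,0,0.37],
    [0,0,0.47],
    [0,0,0.57],
    [0,0,0.64],
    [0,0,0.64],
  ],
  claw=[-1,-1,-1,-1,-1,-1,-1,-1],
)

```text
time_s: 6.6
position: [608.5, -55.7, 91.2]
eef_rot: [0.951, -0.309, -0.0, -0.001]
wrist_force: [-0.1, 1.0, -0.6]
gripper_width: -0.0
```

```bash
python3 -c "
from plan import *
c=cap('scene')
cv2.imwrite('pics/v7.png',cv2.resize(c['color'][130:240,150:270],None,fx=5,fy=5,interpolation=2))
for n in (5,5.25,5.5,6):
    a=np.radians(122.6-30*n)
    print(n,[((proj(c,[*(D+r*np.array([np.cos(a),np.sin(a)])),107])[0]-[150,130])*5).round() for r in (11,43)])
plan([contact(-36.3-d,p=20) for d in (2,4,6,8,10,12,13,13)])"
```

```text
5 [array([231., 272.]), array([203., 320.])]
5.25 [array([228., 271.]), array([191., 317.])]
5.5 [array([225., 270.]), array([180., 313.])]
6 [array([220., 267.]), array([161., 301.])]
t 6.65 pos [608.5 -55.7  91.2] alpha -35.9 F [1.1 0.8 1.2] q7 -1.34 w -0.1
[0.004, 0.005, 0.001] [-0.001, 0.002, 0.08]
[0.006, 0.008, 0.001] [-0.001, 0.002, 0.147]
[0.008, 0.012, 0.001] [-0.001, 0.002, 0.214]
[0.009, 0.016, 0.001] [-0.001, 0.002, 0.28]
[0.011, 0.02, 0.001] [-0.001, 0.002, 0.347]
[0.013, 0.024, 0.001] [-0.001, 0.002, 0.414]
[0.014, 0.026, 0.001] [-0.001, 0.002, 0.447]
[0.014, 0.026, 0.001] [-0.001, 0.002, 0.447]
```

View pics/v7.png

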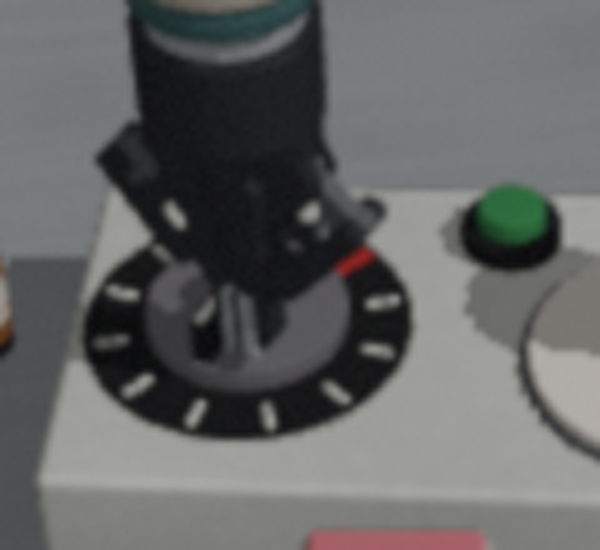

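Stripe tip at crop (202,322) matches speed 5 (predicted 203,320). For the last click I'll push the finger to about -53°. The snap is expected near -50°, and overshoot to 7 would need about -80°.

Call:
servo_tool(
  delta_pos=[
    [0.003,0.004,0],
    [0.006,0.008,0],
    [0.008,0.012,0],
    [0.009,0.016,0],
    [0.011,0.02,0],
    [0.013,0.024,0],
    [0.015,0.029,0],
    [0.016,0.034,0],
  ],
  angular=[
    [0,0,0.08],
    [0,0,0.15],
    [0,0,0.21],
    [0,0,0.28],
    [0,0,0.35],
    [0,0,0.41],
    [0,0,0.49],
    [0,0,0.56],
  ],
  claw=[-1,-1,-1,-1,-1,-1,-1,-1],
)

```text
time_s: 7.32
position: [606.3, -67.1, 91.2]
eef_rot: [0.896, -0.444, -0.0, -0.0]
wrist_force: [0.5, -0.3, -0.1]
gripper_width: 0.3
```

```bash
python3 -c "
from plan import *
import time
env.capture('top')
c=cap('scene')
cv2.imwrite('pics/v8.png',cv2.resize(c['color'][130:240,150:270],None,fx=5,fy=5,interpolation=2))
plan([contact(-53,p=20),contact(-53,p=35),contact(-53,p=35,z=180)])"
```

```text
t 7.42 pos [606.1 -67.3  91.1] alpha -52.7 F [ 0.2 -0.1 -0.8] q7 -1.57 w 0.0
[-0.001, -0.003, 0.0] [0.0, 0.002, 0.011]
[-0.001, -0.053, 0.0] [0.0, 0.002, 0.011]
[-0.001, -0.053, -0.296] [0.0, 0.002, 0.011]
```

View pics/v8.png

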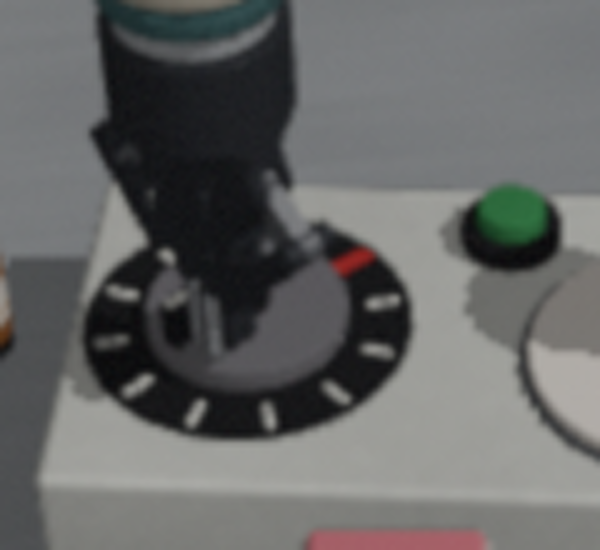

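The stripe tip at crop (175,302) reads about 5.7, close to the snap. I'll back off, lift clear and see where it settles.

Call:
servo_tool(
  delta_pos=[
    [-0.001,-0.02,0],
    [-0.001,-0.04,0],
    [-0.001,-0.053,0],
    [-0.001,-0.053,-0.06],
    [-0.001,-0.053,-0.12],
    [-0.001,-0.053,-0.18],
    [-0.001,-0.053,-0.24],
    [-0.001,-0.053,-0.3],
  ],
  angular=[
    [0,0,0],
    [0,0,0],
    [0,0,0],
    [0,0,0],
    [0,0,0],
    [0,0,0],
    [0,0,0],
    [0,0,0],
  ],
  claw=[-1,-1,-1,-1,-1,-1,-1,-1],
)

```text
time_s: 8.08
position: [619.0, -56.9, 182.0]
eef_rot: [0.896, -0.443, -0.0, -0.0]
wrist_force: [1.2, 0.5, 0.5]
gripper_width: 0.0
```

```bash
python3 -c "
from plan import *
c=cap('scene');dial(c)
cv2.imwrite('pics/v9.png',cv2.resize(c['color'][110:240,150:270],None,fx=4.5,fy=4.5,interpolation=2))
B=np.array([536.,71.5])
plan([(*B,180,-30),(*B,180,0)])"
```

```text
n 35 r 30..45 r at deck 75 angle -143.8 speed 8.88
 n 37 r 31..45 r at deck 75 angle 138.7 speed 11.46
 n 6 r 31..39 r at deck 62 angle -106.4 speed 7.63
 n 28 r 12..41 r at deck 33 angle -55.1 speed 5.92
t 8.13 pos [620.8 -58.  185.6] alpha -52.6 F [ 0.8 -0.4  3.4] q7 -1.69 w 0.3
[-0.515, -0.038, 0.017] [-0.005, -0.008, -0.753]
[-0.515, -0.038, 0.017] [-0.003, -0.009, -1.753]
```

View pics/v9.png

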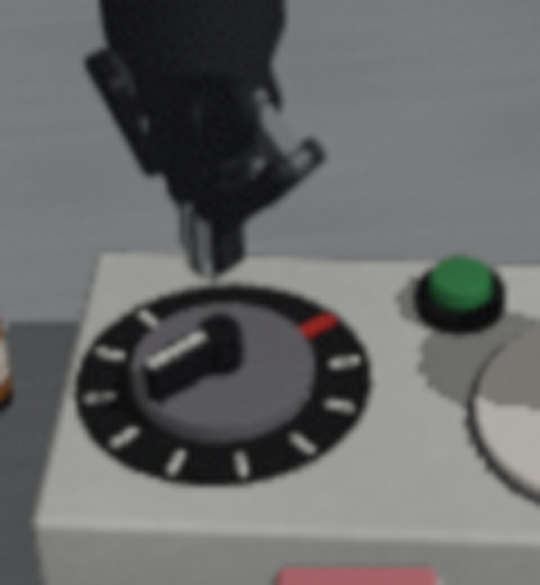

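It settled at speed 6: measured angle -55.1° against the expected -57.4°, reading 5.92. Next I'll move above the button; its position from the stirrer's geometry (537,71) agrees with the measured (534–538, 71–72).

Call:
servo_tool(
  delta_pos=[
    [-0.07,-0.005,0],
    [-0.14,-0.01,0],
    [-0.21,-0.015,0.01],
    [-0.28,-0.02,0.01],
    [-0.35,-0.025,0.01],
    [-0.42,-0.03,0.02],
    [-0.48,-0.035,0.02],
    [-0.515,-0.038,0.02],
  ],
  angular=[
    [0,0,-0.1],
    [0,0,-0.2],
    [0,0,-0.3],
    [0,0,-0.4],
    [0,0,-0.5],
    [0,0,-0.6],
    [0,0,-0.7],
    [0,0,-0.75],
  ],
  claw=[-1,-1,-1,-1,-1,-1,-1,-1],
)

```text
time_s: 8.8
position: [535.0, 74.3, 178.7]
eef_rot: [0.966, -0.257, 0.002, -0.001]
wrist_force: [-0.4, 0.7, -0.2]
gripper_width: -0.3
```

```bash
python3 -c "
from plan import *
import pickle
a,b=pickle.load(open('c0.pkl','rb'))
o1,d1=ray(a,(251.98,172.92));o2,d2=ray(b,(238.29,227.6))
t=np.linalg.lstsq(np.c_[d1,-d2],o2-o1,rcond=None)[0];print((o1+d1*t[0]).round(1),(o2+d2*t[1]).round(1))
plan([(536.5,71,z,-30) for z in (110,100)])"
```

```text
[538.   71.5  83.1] [537.9  70.8  83.1]
t 8.8 pos [535.   74.3 178.7] alpha -29.8 F [-0.4  0.7 -0.2] q7 -1.49 w -0.3
[0.009, 0.008, 0.229] [-0.004, -0.005, 0.006]
[0.009, 0.008, 0.262] [-0.004, -0.005, 0.006]
```

Call:
servo_tool(
  delta_pos=[
    [0.009,0.006,0.04],
    [0.009,0.006,0.08],
    [0.009,0.006,0.12],
    [0.009,0.006,0.16],
    [0.009,0.006,0.2],
    [0.009,0.006,0.23],
    [0.009,0.006,0.26],
    [0.009,0.006,0.26],
  ],
  angular=[
    [0,0,0],
    [0,0,0],
    [0,0,0],
    [0,0,0],
    [0,0,0],
    [0,0,0],
    [0,0,0],
    [0,0,0],
  ],
  claw=[-1,-1,-1,-1,-1,-1,-1,-1],
)

```text
time_s: 9.47
position: [535.7, 71.1, 98.7]
eef_rot: [0.966, -0.258, 0.0, -0.0]
wrist_force: [-0.3, 1.1, 0.3]
gripper_width: 0.2
```

```bash
python3 -c "
from plan import *
c=cap('scene');dial(c)
cv2.imwrite('pics/v10.png',cv2.resize(c['color'][110:240,180:330],None,fx=4.5,fy=4.5,interpolation=2))
plan([(537.5,71,z,-30) for z in (88,85)])"
```

```text
n 32 r 31..45 r at deck 75 angle 140.2 speed 11.41
 n 36 r 30..45 r at deck 75 angle -141.4 speed 8.80
 n 6 r 31..39 r at deck 62 angle -106.4 speed 7.63
 n 30 r 12..41 r at deck 33 angle -54.6 speed 5.91
t 9.52 pos [536.2  71.1  99.7] alpha -29.8 F [-0.  -0.5  0.4] q7 -1.37 w -0.1
[0.004, -0.002, 0.039] [-0.002, -0.003, 0.005]
[0.004, -0.002, 0.049] [-0.002, -0.003, 0.005]
```

View pics/v10.png

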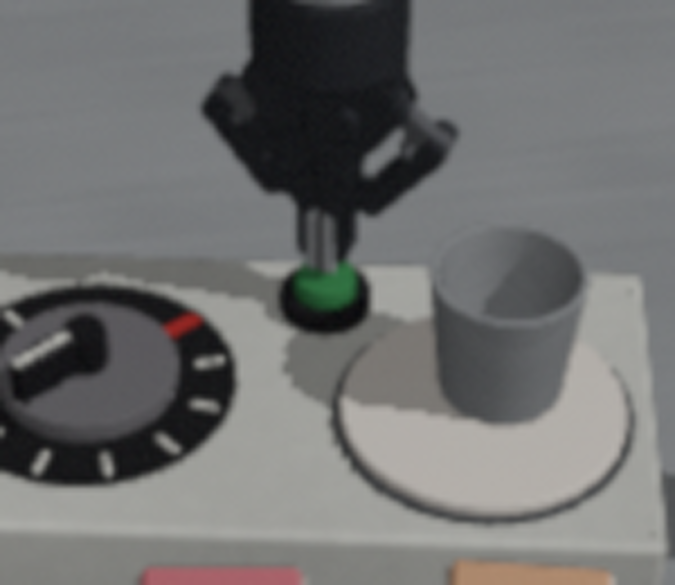

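The shut fingertip is centred over the green button at crop (325,285), the jug is clear and the dial still reads 6. I'll press slowly and watch the force.

Call:
servo_tool(
  delta_pos=[
    [0.003,0,0.01],
    [0.003,0,0.02],
    [0.003,0,0.03],
    [0.003,0,0.035],
    [0.003,0,0.04],
    [0.003,0,0.045],
    [0.003,0,0.05],
    [0.003,0,0.05],
  ],
  angular=[
    [0,0,0],
    [0,0,0],
    [0,0,0],
    [0,0,0],
    [0,0,0],
    [0,0,0],
    [0,0,0],
    [0,0,0],
  ],
  claw=[-1,-1,-1,-1,-1,-1,-1,-1],
)

```text
time_s: 10.18
position: [537.6, 70.6, 86.0]
eef_rot: [0.966, -0.258, 0.001, -0.001]
wrist_force: [-2.4, 0.6, 12.0]
gripper_width: 0.1
```

12 N at z=86 is above the 5 N full-travel force. I'll press slightly more to confirm the stop, then release.

Call:
servo_tool(
  delta_pos=[
    [0,0,0.006],
    [0,0,0.006],
    [0,0,0.006],
    [0,0,0.006],
    [0,0,0.006],
    [0,0,0.006],
    [0,0,0.006],
    [0,0,0.006],
  ],
  angular=[
    [0,0,0],
    [0,0,0],
    [0,0,0],
    [0,0,0],
    [0,0,0],
    [0,0,0],
    [0,0,0],
    [0,0,0],
  ],
  claw=[-1,-1,-1,-1,-1,-1,-1,-1],
)

```text
time_s: 10.85
position: [537.6, 70.6, 85.9]
eef_rot: [0.966, -0.258, 0.001, -0.002]
wrist_force: [-4.0, 1.1, 16.7]
gripper_width: 0.0
```

Call:
servo_tool(
  delta_pos=[
    [0,0,-0.03],
    [0,0,-0.08],
    [0,0,-0.14],
    [0,0,-0.21],
    [0,0,-0.28],
    [0,0,-0.34],
    [0,0,-0.4],
    [0,0,-0.4],
  ],
  angular=[
    [0,0,0],
    [0,0,0],
    [0,0,0],
    [0,0,0],
    [0,0,0],
    [0,0,0],
    [0,0,0],
    [0,0,0],
  ],
  claw=[-1,-1,-1,-1,-1,-1,-1,-1],
)

```text
time_s: 11.52
position: [538.7, 69.9, 208.8]
eef_rot: [0.966, -0.258, 0.004, -0.003]
wrist_force: [0.1, 0.0, 0.6]
gripper_width: -0.1
```

```bash
python3 -c "
from plan import *
import pickle
c=cap('scene');dial(c);plan([])
a=pickle.load(open('c0.pkl','rb'))[0]
d=cv2.absdiff(a['color'],c['color']).max(2);print('diff px lower half',(d[200:]>50).sum(), 'sticks',(d[160:250,90:158]>50).sum(),'jar/jug',(d[160:250,262:380]>50).sum())
cv2.imwrite('pics/v11.png',c['color'])"
```

```text
n 79 r 30..45 r at deck 72 angle 177.2 speed 10.18
 n 6 r 31..39 r at deck 62 angle -106.4 speed 7.63
 n 28 r 12..41 r at deck 33 angle -55.1 speed 5.92
t 11.57 pos [537.9  70.3 207.1] alpha -29.9 F [ 0.4 -0.3 -0.2] q7 -1.51 w 0.0
diff px lower half 0 sticks 0 jar/jug 0
```

View pics/v11.png

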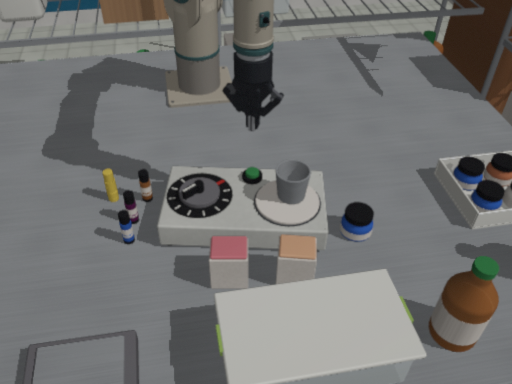

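The pressed button held firm (z stayed at 85.9 while the force rose from 12.0 to 16.7 N), so it reached its stop and was then released. The dial at (200,194) still reads speed 6, all wares are unmoved, and the arm is clear.

```bash
python3 -c "
from rig import env
print(env.sign_off())"
```

```text
the job is handed in; nothing more can be done
None
```

The selector was pushed with the shut fingertips from speed 1 to speed 6. The green start button was then pressed fully down and released, and the job is handed in at about 11.6 s of the 54 s allowed. The sign-off gave no verdict.

- **Selector:** the last camera check read 5.92 clicks (stripe at -55.1°, expected -57.4°). That 2° gap is no larger than the 4° camera offset seen at speed 1. After the final push it read between clicks (about 5.7), so I backed off and confirmed it had settled at six before pressing.
- **Forces:** the wrist force stayed under about 3 N at every reading while pushing the selector.
- **Button:** at the bottom, the finger height held at about 86 mm while the force rose from 12 to 17 N, which shows the stop. I did not measure the button's height after release. The finger was lifted to 207 mm, and the button looks up in the last picture.
- **Other wares:** the last scene picture shows no changed pixels around the sticks, jar and jug, nor in the lower part of the picture where the cartons stand, compared with the first picture.

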